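Drive a stuck plug out of a burner tube

ROBOT

A 7-joint arm with a two-finger parallel gripper is mounted at the origin on the work surface. World frame = base frame: x ahead of the robot, y to its left, z up, the work surface at z = 0. Lengths are in m, angles in rad, forces in N, time in s.
With the tool pointing down it reaches from about 0.4 to 0.85 m from the base axis. Payload 6.9 kg.
Tool frame: the origin (TCP) lies midway between the tips of the shut fingers; the grasp point (between the pads) lies bot.tcp_to_grasp behind it (bot.tcp_to_grasp is the distance from the TCP to the grasp point, in m); z points along the fingers, y is the direction in which the jaws open and shut (so a half turn about z gives the same grasp; the last joint's range is limited). The gripper opens to 85 mm and grips with 20 to 120 N. Pads are 22 mm wide; open, the fingers measure 114 mm over their backs; the gripper's body (76 mm by 85 mm) begins 54 mm behind the grasp point. The pads swing forward as they close: fully open they stand 13 mm farther back than shut.
Start: joints at [-1.177, 0.507, -0.238, 1.5, 0.126, 1.149, -0.155], TCP at [0.177, 0.599, 0.231] pointing down, gripper open.
Joint ranges: [-3.08, 3.08], [-0.24, 2.05], [-1.43, 1.35], [0, 2.5], [-1.52, 4.66], [0.17, 1.96], [-2.89, 2.89]. Speed limits (rad/s): [2.39, 2.39, 3.14, 3.14, 3.14, 3.14, 3.14].

INTERFACE

Orientations are given as a 3x3 rotation matrix whose columns are the frame's x, y, z axes.
In Python, from cell import bot gives the robot as it stands. Calls block until the motion is done:
- bot.goto(position, orientation): joint-space move of the TCP to a pose.
- bot.move_straight(position, ori=None, vel=0.15, force_limit=None): straight line of the TCP; ori=None keeps the orientation; vel is the mean speed in m/s. With force_limit (N) it stops when the force on the tool has changed by that much, and returns True; else False.
- bot.movej(angles): joint-space move.
- bot.gripper_open() and bot.grab(): open the fingers fully, or close them until they stop; the grip force is fixed at half the most.
- bot.sleep(seconds).
- bot.inverse_kinematics(position, orientation): joint angles nearest the present ones, or None.
- bot.grab_frame(name): name is "scene" or "top" or "wrist"; returns a dict with "frame" (400x640x3 uint8, red, green, blue), "intrinsics" (3x3 intrinsics, pixels), "cam_to_world" (4x4, takes a point from camera to world coordinates). Camera axes: x right, y down, z forward; pixel columns grow to the right and rows downward; lengths in m; the calibration is good to about 2 mm. The wrist camera is an equidistant fisheye: a pixel r from the principal point sees the ray r / f radians off the axis. A picture is of the moment at which its call begins. There is no depth.
A pose or a line that the arm cannot do raises bot.MotionError and nothing moves.
- bot.hand_in(): hands the job in, once; it reports no verdict.
Readings, each from a call of its own:
- bot.read_t(): time.
- bot.read_q(): joint angles.
- bot.read_qd(): joint speeds.
- bot.read_tau(): joint torques, N m.
- bot.read_eef_pos(): TCP position.
- bot.read_tool_rot(): TCP orientation.
- bot.read_force(): force on the tool from outside, world axes, zero at the start.
- bot.read_moment(): the same for the moment, N m.
- bot.read_gripper_width(): finger opening in m.
Only numpy, scipy, OpenCV 4.12 (cv2) and the standard library are available. Lean on these libraries where they do the work, as an engineer would, in place of code of your own. Each camera call takes 0.05 s, during which the arm holds its last target.

TASK

A brass plug is stuck in the short steel burner tube that is clamped aslant on the bench stand. Set the catch pan on the bench under the tube's low end, then take the long thin drift from the rack and push it down through the tube from its upper mouth until the plug drops out into the pan. Hang the drift back upright in the rack notch it came from and leave the pan standing on the bench with the plug in it; do not let the plug fall on the bench, do not handle the plug with the fingers, and leave the other things where they are.

Things in the scene. Friction and masses are not known exactly. Their poses are not given: they have to be found in the camera images.
- tube: Plain steel tube, 80 mm long, 28 mm outside and 20 mm inside diameter, open at both ends, fixed aslant. Origin: centre of its low end, 85 mm above the bench. Its z axis runs up along the bore to the upper mouth (80 mm away) and leans 28 degrees from vertical, towards the stand's -x (roughly to the robot). Below the low end there is room for the pan.
- stand: The bolted-down stand of the tube. Origin on the bench, z up; x is the direction, seen from above, in which the tube descends; the tube's low end is 55 mm along +x. Base plate 100 x 90 x 12 mm from x = -85 to +15 mm, 36 mm column to x = +8 mm, saddle under the tube only above 80 mm height: a pan with its near edge at x = 20 mm or more goes in freely.
- plug: Brass plug, 18.5 mm diameter, 26 mm long, stuck in the tube. Origin at its centre, z along its axis; at the start coaxial with the tube, centre 35 mm from the low end. It grips the bore: it takes 5 to 20 N to push, moves only as far as it is pushed, and falls out once its upper end has come to the tube's low end (push the drift's tip some 10 mm beyond).
- drift: The long thin drift, 130 g: steel rod 10 mm diameter, 110 mm long, under a square collar (28 mm, 6 mm thick) and a square orange handle 22 x 22 x 46 mm. Origin on its axis under the collar; z up: rod from -110 to 0, collar 0 to 6, handle 6 to 52 mm; x and y square to the handle's faces. It hangs upright in one of the rack's notches, collar on the plate.
- drift_tip (a point): The working end of the drift's rod (110 mm below the drift's origin).
- punch: A short fat punch with the same handle and collar, rod 22 mm thick and only 52 mm long (too thick for the tube); hangs in the rack's other notch. Origin under its collar. Not needed.
- rack: Fixed steel rack: plate 60 x 160 mm, 8 mm thick, top 140 mm above the bench, on posts at its back corners. Origin on the bench under the plate's centre, z up. Notches 16 mm wide at y = +40 and -40 mm, open to the front (-x, at x = -30 mm), ending at x = +8 mm; tools hang at x = 0. Lift a tool a little and draw it out forwards; back the same way.
- pan: Loose square steel catch pan, 110 x 110 mm outside, 35 mm high, 4 mm wall, 250 g, open at the top. Origin: centre of its underside, z up. On its +y side, outside the wall, stands an upright black grip: 16 mm thick (along x) and 30 mm (along y), its middle 100 mm from the pan's centre, its top 50 mm above the bench. It slides easily on the bench.
- pan_grip (a point): Middle of the pan's upright grip, 38 mm above the pan's underside.
- screwdriver: Orange-handled screwdriver, 200 mm, lying on the bench. Bystander.
- wrench: Steel spanner, 150 mm, lying on the bench. Bystander.
- oilcan: Grey can, 52 mm diameter, 130 mm high. Bystander.
- cap: Small brass cap, 48 mm diameter, 26 mm high. Bystander.
- pipe_stub: Aluminium pipe stub, 60 mm diameter, 60 mm high, standing. Bystander.
- hammer: Hammer lying on the bench. Bystander.
- valve_body: Aluminium block, 50 x 70 x 40 mm. Bystander.
There are look-alikes about, which are no part of the job. What is shaped like the pan but blue or purple is not meant.

How it is judged:
On the way, in this order (a step that is already met when the one before it is completed fails the run):
1. the pan stands on the bench under the tube's low end, the plug still in the tube (x of tube in the frame of pan between -0.05 and 0.05 m and y of tube in the frame of pan between -0.05 and 0.05 m and height (world z) of pan below 0.006 m and angle between pan's own z axis and vertical below 0.06 rad and linear speed of pan below 0.02 m/s and distance between plug and tube below 0.045 m), for 0.2 s.
2. the drift is in the tube from its upper mouth and pushes on the plug (z of drift_tip in the frame of tube between -0.03 and 0.06 m and angle between the z axis of drift and the z axis of tube, either way round below 0.2 rad and z of drift in the frame of tube above 0.08 m and contact force between drift and plug above 0.5 N).
3. the plug has dropped into the pan (x of plug in the frame of pan between -0.052 and 0.052 m and y of plug in the frame of pan between -0.052 and 0.052 m and z of plug in the frame of pan between 0 and 0.032 m), for 0.2 s.
At the end, for the whole second after the job is handed in: The plug lies at rest inside the pan (between its walls, below its rim), the pan stands flat on the bench (within 6 mm, 3 degrees), and the drift hangs at rest, upright within 6 degrees, in the notch it came from, within 15 mm of where it hung (all of step 3 and linear speed of each of plug, pan below 0.02 m/s and height (world z) of pan below 0.006 m and angle between pan's own z axis and vertical below 0.06 rad and distance of drift from where it was at the start of the episode below 0.015 m and angle between drift's own z axis and vertical below 0.1 rad and linear speed of drift below 0.03 m/s); the robot touches nothing.
It fails at once if the plug falls on the bench, outside the pan (height (world z) of plug below 0.03 m and (x of plug in the frame of pan above 0.06 m or x of plug in the frame of pan below -0.06 m or y of plug in the frame of pan above 0.06 m or y of plug in the frame of pan below -0.06 m)).
It fails at once if the fingers handle the plug (contact force between plug and the fingers above 0.05 N).
It fails at once if another thing is shifted by more than 30 mm (distance of any of punch, screwdriver, wrench, oilcan, cap, pipe_stub, hammer, valve_body from where it was at the start of the episode above 0.03 m).
It also fails if it takes over 72 s, if anything falls off the work surface, if the arm or the gripper's body presses on something with over 40 N, if the wrist force passes 120 N, or if a joint passes its speed limit or range.

## Working session

There is one attempt and no reset: what is moved stays moved. The work goes in short steps, each a Python script; the robot and the scene stay as the last script left them, time stands still between calls to the robot, and variables do not carry over. Pictures are saved under pics/ and viewed, and the job is handed in when it is done.

```bash
ls; mkdir -p pics; python3 - <<'E'
from cell import bot
import cv2,numpy as np
print(bot.read_t(), bot.tcp_to_grasp)
for n in ["scene","top","wrist"]:
    d=bot.grab_frame(n)
    cv2.imwrite(f"pics/{n}0.png",d["frame"][:,:,::-1])
    np.savez(f"pics/{n}0.npz",**d)
    print(n,d["intrinsics"].round(1).tolist(),d["cam_to_world"].round(3).tolist())
E
```

```text
pics
0.0 0.0187
scene [[512.9, 0.0, 325.7], [0.0, 512.9, 200.7], [0.0, 0.0, 1.0]] [[-0.404, 0.672, -0.621, 1.356], [0.915, 0.305, -0.265, 0.402], [0.011, -0.675, -0.737, 1.079], [0.0, 0.0, 0.0, 1.0]]
top [[505.2, 0.0, 316.5], [0.0, 505.2, 195.2], [0.0, 0.0, 1.0]] [[-0.029, -0.98, 0.197, 0.237], [-1.0, 0.026, -0.015, 0.084], [0.009, -0.198, -0.98, 1.645], [0.0, 0.0, 0.0, 1.0]]
wrist [[309.7, 0.0, 320.2], [0.0, 309.7, 197.8], [0.0, 0.0, 1.0]] [[0.283, 0.907, 0.311, 0.097], [0.959, -0.267, -0.094, 0.623], [-0.002, 0.325, -0.946, 0.373], [0.0, 0.0, 0.0, 1.0]]
```

View pics/scene0.png

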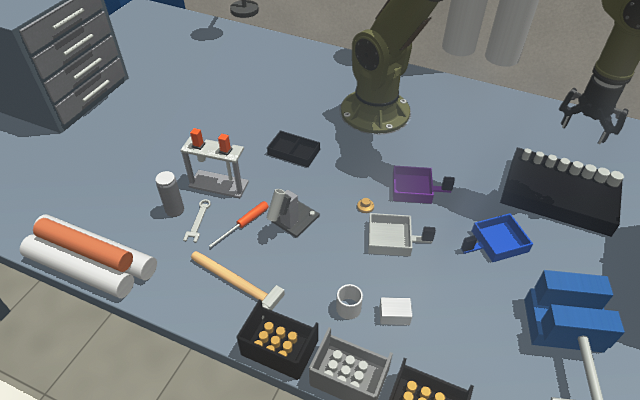

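View pics/top0.png

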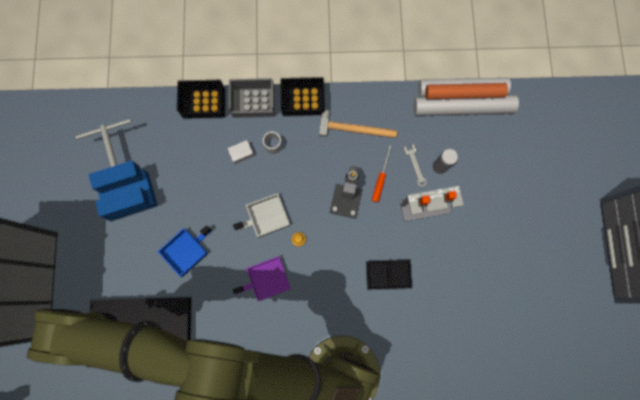

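View pics/wrist0.png

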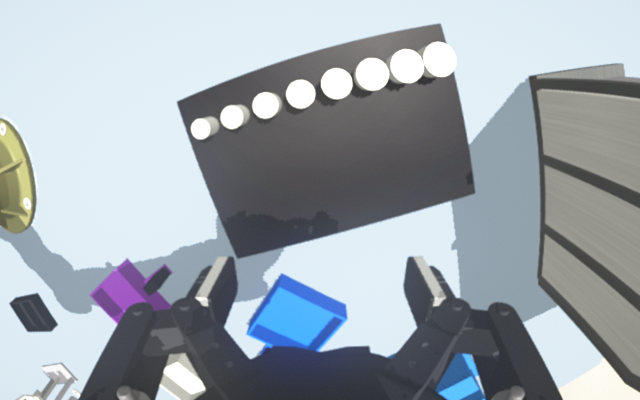

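```bash
cat > h.py <<'E'
import numpy as np,cv2
def load(n): return dict(np.load(f"pics/{n}.npz"))
def ray(d,u,v):
    K=d["intrinsics"];T=d["cam_to_world"]
    r=np.array([(u-K[0,2])/K[0,0],(v-K[1,2])/K[1,1],1]); return T[:3,3],T[:3,:3]@r
def atz(d,u,v,z):
    o,r=ray(d,u,v); return o+r*(z-o[2])/r[2]
def proj(d,P):
    K=d["intrinsics"];T=d["cam_to_world"]
    p=(np.atleast_2d(P)-T[:3,3])@T[:3,:3]; q=p@K.T; return q[:,:2]/q[:,2:]
E
python3 - <<'E'
import cv2
s=cv2.imread("pics/scene0.png");t=cv2.imread("pics/top0.png")
def c(i,x,y,w,h,k,n): cv2.imwrite(n,cv2.resize(i[y:y+h,x:x+w],None,fx=k,fy=k,interpolation=cv2.INTER_CUBIC))
c(s,170,115,160,120,5,"pics/c1.png"); c(s,350,160,160,120,5,"pics/c2.png")
c(t,320,130,160,120,5,"pics/c3.png"); c(t,220,170,160,120,5,"pics/c4.png")
E
```

```text
(no output)
```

View pics/c1.png

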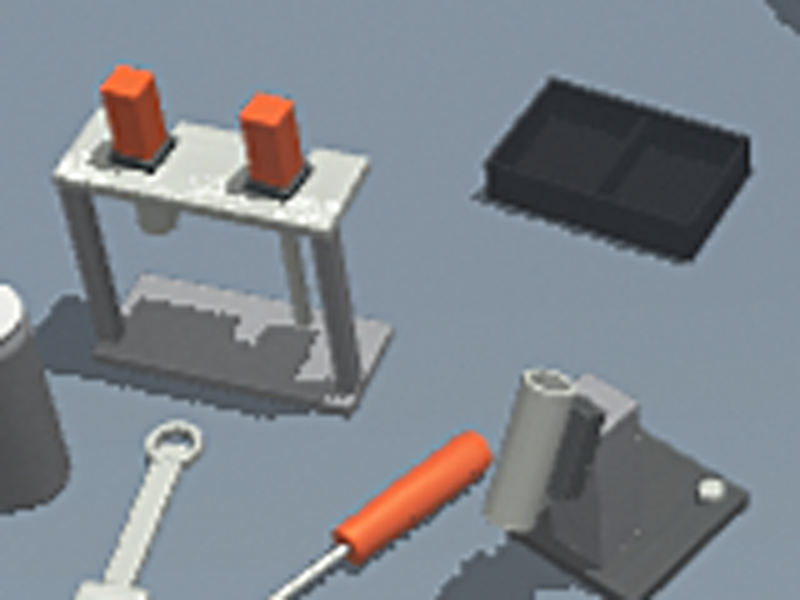

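View pics/c2.png

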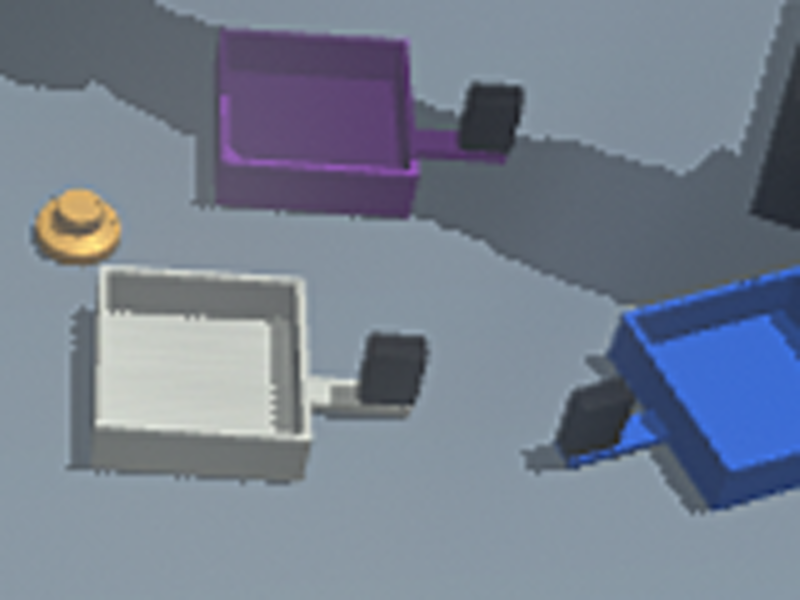

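View pics/c3.png

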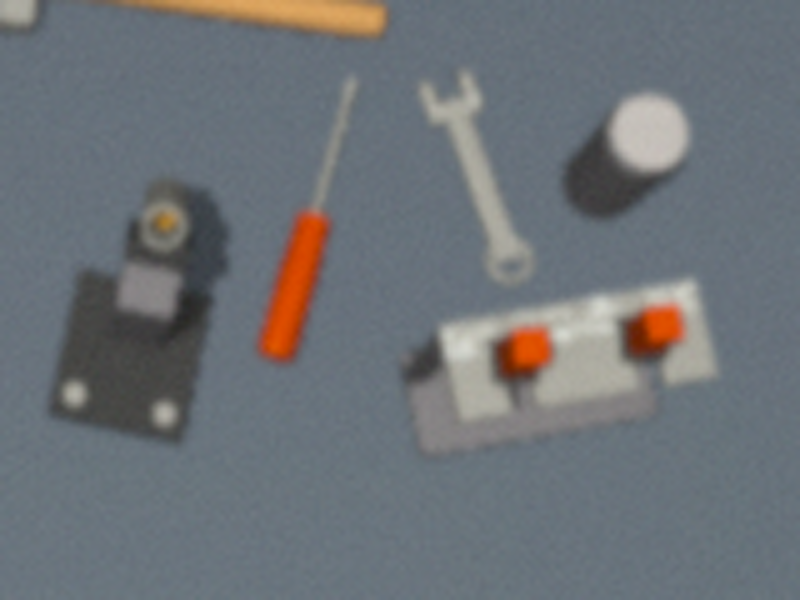

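View pics/c4.png

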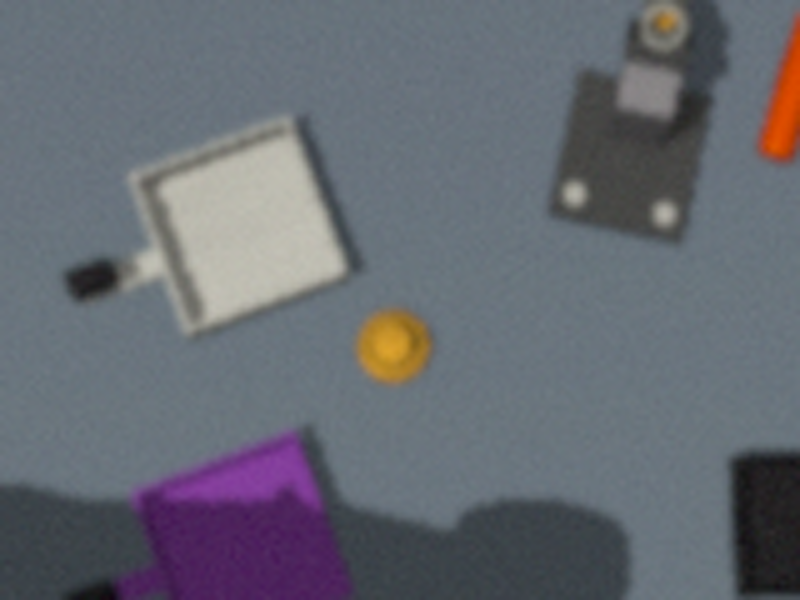

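```bash
cat > fit.py <<'E'
from h import *
from scipy.optimize import least_squares
S=load("scene0");T=load("top0")
def px(c,x,y): return [(x+.5)/5-.5+c[0],(y+.5)/5-.5+c[1]]
C1=(170,115);C2=(350,160);C3=(320,130);C4=(220,170)
def W(p,L): 
    L=np.array(L,float);c,s=np.cos(p[2]),np.sin(p[2]); return np.c_[p[0]+c*L[:,0]-s*L[:,1],p[1]+s*L[:,0]+c*L[:,1],L[:,2]]
def fit(name,obs,p0):
    L=[o[0] for o in obs]
    for sel in ("both","S","T"):
        o2=[o for o in obs if sel=="both" or (o[1] is S)==(sel=="S")]
        if len(o2)<3: continue
        f=lambda p:np.concatenate([proj(o[1],W(p,[o[0]]))[0]-o[2] for o in o2])
        r=least_squares(f,p0,loss="soft_l1")
        print(name,sel,r.x.round(4),"yaw",np.degrees(r.x[2]).round(1),"res",f(r.x).round(1).tolist())
pan=[([.055,.055,.035],T,px(C4,133,177)),([.055,-.055,.035],T,px(C4,292,118)),([-.055,-.055,.035],T,px(C4,355,270)),([-.055,.055,.035],T,px(C4,190,333)),
([-.055,-.055,.035],S,px(C2,100,268)),([-.055,.055,.035],S,px(C2,303,280)),([.055,.055,.035],S,px(C2,310,437)),([.055,-.055,.035],S,px(C2,95,428)),
([0,.1,.05],T,px(C4,90,278)),([0,.1,.05],S,px(C2,397,340))]
print("rough pan",atz(T,*px(C4,243,225),.035),"rack",atz(T,*px(C3,578,350),.14),"stand",atz(T,*px(C3,131,355),.012))
fit("pan",pan,[.6,.25,.3])
m=55-80*np.sin(np.radians(28)); mz=85+80*np.cos(np.radians(28))
st=[([.015,.045,.012],T,px(C3,82,270)),([-.085,.045,.012],T,px(C3,50,412)),([-.085,-.045,.012],T,px(C3,182,440)),([.015,-.045,.012],T,px(C3,213,295)),
([m/1e3,0,mz/1e3],T,px(C3,165,224)),([m/1e3,0,mz/1e3],S,px(C1,549,382)),([.055,0,.085],S,px(C1,508,522)),([-.085,.045,.012],S,px(C1,748,497))]
fit("stand",st,[.6,.05,0])
rk=[([.03,.08,.14],T,px(C3,440,325)),([.03,-.08,.14],T,px(C3,695,280)),([-.03,-.08,.14],T,px(C3,717,378)),([-.03,.08,.14],T,px(C3,462,422)),
([-.03,-.08,.14],S,px(C1,97,110)),([-.03,.08,.14],S,px(C1,370,157)),([.03,.08,.14],S,px(C1,333,228)),([.03,-.08,.14],S,px(C1,55,180)),
([0,.04,.192],S,px(C1,270,106)),([0,-.04,.192],S,px(C1,132,80)),([0,.04,.192],T,px(C3,527,346)),([0,-.04,.192],T,px(C3,659,325))]
fit("rack",rk,[.6,-.15,0])
E
python3 fit.py
```

```text
rough pan [0.50163644 0.21748622 0.035     ] rack [ 0.51681833 -0.29890341  0.14      ] stand [ 0.54516157 -0.0362881   0.012     ]
pan both [0.5015 0.2206 0.3506] yaw 20.1 res [-0.9, 0.2, -0.9, -0.2, -1.3, 0.6, -0.4, 0.5, -1.0, -0.4, -0.8, -0.5, -0.3, 0.6, -0.4, -0.1, -0.3, 0.2, -0.6, 0.7]
pan S [0.5007 0.222  0.3505] yaw 20.1 res [-0.4, -0.5, -0.2, -0.5, 0.3, 0.5, 0.2, -0.2, 0.1, 0.6]
pan T [0.5022 0.2182 0.3472] yaw 19.9 res [-0.1, -0.1, -0.1, -0.4, -0.6, 0.4, 0.3, 0.3, 0.5, -0.2]
stand both [ 0.5799 -0.0442 -0.2421] yaw -13.9 res [-0.6, -0.5, -0.5, 0.1, 0.0, 0.3, -0.2, 0.1, -0.4, 0.5, -0.4, 0.4, -0.4, -0.1, -0.5, -0.6]
stand S [ 0.5796 -0.043  -0.2552] yaw -14.6 res [0.0, 0.4, -0.2, -0.2, 0.2, -0.2]
stand T [ 0.5803 -0.0453 -0.2421] yaw -13.9 res [-0.3, -0.7, -0.1, -0.0, 0.4, 0.2, 0.1, -0.0, -0.0, 0.4]
rack both [ 0.515  -0.2969  0.1629] yaw 9.3 res [-0.9, 1.0, -0.9, 0.3, -0.5, -0.3, -0.8, 0.7, 0.5, -0.4, -0.1, 0.3, -0.7, 0.5, -0.4, -0.4, -0.5, 0.3, -0.9, 0.3, 0.6, 0.6, 0.6, -0.2]
rack S [ 0.5143 -0.2963  0.1828] yaw 10.5 res [0.4, -0.1, 0.3, -0.2, 0.1, 0.1, -0.1, -0.1, -0.0, -0.0, -0.7, 0.4]
rack T [ 0.516  -0.2981  0.1451] yaw 8.3 res [-0.4, 0.2, -0.3, 0.4, -0.2, -0.2, -0.7, -0.1, 0.9, 0.0, 1.0, -0.3]
```

```bash
python3 - <<'E'
from fit import *
for n,u,v,z in [("ham end",396,134,.02),("ham handle mid",360,129,.02),("head bot",323,135,.02),("head top",326,112,.02),("head r",331,123,.02),("sd tip",390,146,.005),("sd ferrule",383,173,.015),("sd hend",374,202,.015),("pipe",272,141,.06),("valve c",240,151,.04),("valve corner",251,155,.04),("cap",299,239,.026),("oil",449,157,.13),("wrench top",405,148,.005),("wrench bot",422,184,.005)]:
    print(n,atz(T,u,v,z)[:2].round(3))
E
```

```text
rough pan [0.50163644 0.21748622 0.035     ] rack [ 0.51681833 -0.29890341  0.14      ] stand [ 0.54516157 -0.0362881   0.012     ]
pan both [0.5015 0.2206 0.3506] yaw 20.1 res [-0.9, 0.2, -0.9, -0.2, -1.3, 0.6, -0.4, 0.5, -1.0, -0.4, -0.8, -0.5, -0.3, 0.6, -0.4, -0.1, -0.3, 0.2, -0.6, 0.7]
pan S [0.5007 0.222  0.3505] yaw 20.1 res [-0.4, -0.5, -0.2, -0.5, 0.3, 0.5, 0.2, -0.2, 0.1, 0.6]
pan T [0.5022 0.2182 0.3472] yaw 19.9 res [-0.1, -0.1, -0.1, -0.4, -0.6, 0.4, 0.3, 0.3, 0.5, -0.2]
stand both [ 0.5799 -0.0442 -0.2421] yaw -13.9 res [-0.6, -0.5, -0.5, 0.1, 0.0, 0.3, -0.2, 0.1, -0.4, 0.5, -0.4, 0.4, -0.4, -0.1, -0.5, -0.6]
stand S [ 0.5796 -0.043  -0.2552] yaw -14.6 res [0.0, 0.4, -0.2, -0.2, 0.2, -0.2]
stand T [ 0.5803 -0.0453 -0.2421] yaw -13.9 res [-0.3, -0.7, -0.1, -0.0, 0.4, 0.2, 0.1, -0.0, -0.0, 0.4]
rack both [ 0.515  -0.2969  0.1629] yaw 9.3 res [-0.9, 1.0, -0.9, 0.3, -0.5, -0.3, -0.8, 0.7, 0.5, -0.4, -0.1, 0.3, -0.7, 0.5, -0.4, -0.4, -0.5, 0.3, -0.9, 0.3, 0.6, 0.6, 0.6, -0.2]
rack S [ 0.5143 -0.2963  0.1828] yaw 10.5 res [0.4, -0.1, 0.3, -0.2, 0.1, 0.1, -0.1, -0.1, -0.0, -0.0, -0.7, 0.4]
rack T [ 0.516  -0.2981  0.1451] yaw 8.3 res [-0.4, 0.2, -0.3, 0.4, -0.2, -0.2, -0.7, -0.1, 0.9, 0.0, 1.0, -0.3]
ham end [ 0.767 -0.214]
ham handle mid [ 0.788 -0.093]
head bot [0.77  0.032]
head top [0.851 0.019]
head r [0.812 0.004]
sd tip [ 0.73  -0.194]
sd ferrule [ 0.635 -0.164]
sd hend [ 0.537 -0.129]
pipe [0.741 0.201]
valve c [0.715 0.308]
valve corner [0.701 0.272]
cap [0.421 0.12 ]
oil [ 0.652 -0.355]
wrench top [ 0.722 -0.244]
wrench bot [ 0.596 -0.293]
```

```bash
cat > plan.py <<'E'
import numpy as np
RK=np.array([.515,-.2969]);RY=.1629
ST=np.array([.5799,-.0442]);SY=-.2425
PN=np.array([.5015,.2206]);PY=.3506
def R2(a): return np.array([[np.cos(a),-np.sin(a)],[np.sin(a),np.cos(a)]])
def tool(z,y):
    z=np.array(z,float);z/=np.linalg.norm(z);y=np.array(y,float);y-=z*(y@z);y/=np.linalg.norm(y)
    return np.c_[np.cross(y,z),y,z]
def down(a): return tool([0,0,-1],[np.cos(a),np.sin(a),0])  # jaw direction angle a
a28=np.radians(28)
d=R2(SY)@[1,0]; LAT=np.r_[R2(SY)@[0,1],0]
AX=np.r_[-np.sin(a28)*d,np.cos(a28)]
LOW=np.r_[ST+.055*d,.085]
def grip_tcp(c,yaw,z=.0193): return np.r_[np.array(c)+R2(yaw)@[0,.1],z]
PF=ST+R2(SY)@[.078,0]; PW=ST+R2(SY)@[.078,.11]
DP=np.r_[RK+R2(RY)@[0,.04],.14]
TC=.0155 # TCP along drift z above drift origin
def ins_tcp(tipz,lat=np.zeros(3)): return LOW+AX*(tipz+.11+TC)+lat
def ins_rot(roll): 
    y=np.cos(roll)*LAT+np.sin(roll)*np.cross(AX,LAT); return tool(-AX,y)
E
python3 - <<'E'
from cell import bot
from plan import *
def t(n,p,R):
    q=bot.inverse_kinematics(p,R); print(n,np.round(p,3),None if q is None else np.round(q,2))
for s in (0,np.pi):
    t("grip",grip_tcp(PN,PY),down(PY+s)); t("gripF",grip_tcp(PF,SY),down(SY+s)); t("mid",grip_tcp((.58,.15),0),down(s))
for s in (0,np.pi/2,np.pi,-np.pi/2):
    t("pick",DP+[0,0,TC],down(RY+s)); t("out",DP+np.r_[R2(RY)@[-.07,0],TC+.15],down(RY+s))
    t("ins0",ins_tcp(.11),ins_rot(s)); t("ins1",ins_tcp(-.012),ins_rot(s))
E
```

```text
grip [0.467 0.315 0.019] [-0.64  0.66  0.    1.91 -0.    0.57 -0.28]
gripF [0.68  0.034 0.019] [-0.25  0.82  0.3   1.57 -0.31  0.8  -0.07]
mid [0.58  0.25  0.019] [-0.51  0.74  0.11  1.72 -0.11  0.69 -0.34]
grip [0.467 0.315 0.019] [-0.22  0.74 -0.67  1.9   0.68  0.74  2.2 ]
gripF [0.68  0.034 0.019] [ 0.2   0.84 -0.51  1.56  0.5   0.87  2.4 ]
mid [0.58  0.25  0.019] [-0.1   0.8  -0.6   1.71  0.59  0.82  2.17]
pick [ 0.509 -0.257  0.156] [-0.06  0.61  0.8   1.76 -0.51  0.99  1.1 ]
out [ 0.439 -0.269  0.306] [-0.14  0.4   0.95  1.66 -0.34  1.26  1.05]
ins0 [ 0.526 -0.031  0.293] [-0.43  0.08  0.37  2.08  0.23  0.53  1.08]
ins1 [ 0.582 -0.045  0.185] [-0.15  0.31  0.14  2.14  0.38  0.24  0.95]
pick [ 0.509 -0.257  0.156] [ 0.18  0.52  0.38  1.76 -0.24  0.91  2.4 ]
out [ 0.439 -0.269  0.306] [-0.14  0.4   0.96  1.66 -0.34  1.26  2.62]
ins0 [ 0.526 -0.031  0.293] [-0.16  0.07  0.07  2.08  0.29  0.54  2.59]
ins1 [ 0.582 -0.045  0.185] [ 0.07  0.3  -0.15  2.14  0.7   0.29  2.2 ]
pick [ 0.509 -0.257  0.156] [-0.2   0.76  1.15  1.77 -0.77  1.14 -1.78]
out [ 0.439 -0.269  0.306] [-0.23  0.47  1.15  1.67 -0.44  1.3  -1.97]
ins0 [ 0.526 -0.031  0.293] [-0.53  0.08  0.48  2.08  0.21  0.53 -2.03]
ins1 [ 0.582 -0.045  0.185] [-0.35  0.33  0.4   2.15 -0.06  0.22 -1.76]
pick [ 0.509 -0.257  0.156] [-0.22  0.79  1.2   1.77 -0.8   1.17 -0.18]
out [ 0.439 -0.269  0.306] [-0.14  0.4   0.95  1.66 -0.34  1.26 -0.52]
ins0 [ 0.526 -0.031  0.293] [-0.55  0.08  0.5   2.08  0.21  0.53 -0.46]
ins1 [ 0.582 -0.045  0.185] [-0.36  0.33  0.42  2.15 -0.09  0.22 -0.16]
```

```bash
python3 - <<'E'
from cell import bot
from plan import *
import cv2
R=down(PY); p=grip_tcp(PN,PY)
bot.goto(p+[0,0,.13],R)
d=bot.grab_frame("wrist"); cv2.imwrite("pics/w1.png",d["frame"][:,:,::-1])
d=bot.grab_frame("scene"); cv2.imwrite("pics/s1.png",d["frame"][:,:,::-1])
print(bot.read_t(),bot.read_eef_pos())
E
```

```text
1.7833 [0.46632672 0.31626764 0.14944704]
```

View pics/w1.png

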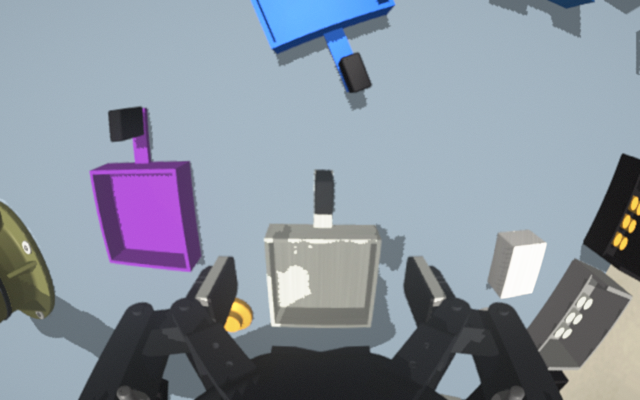

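View pics/s1.png

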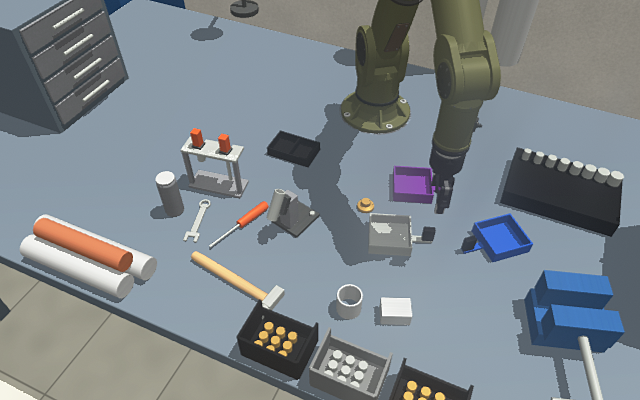

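```bash
cat >> h.py <<'E'
def fproj(d,P):
    K=d["intrinsics"];T=d["cam_to_world"]
    p=(np.atleast_2d(P)-T[:3,3])@T[:3,:3]; th=np.arctan2(np.hypot(p[:,0],p[:,1]),p[:,2]); ph=np.arctan2(p[:,1],p[:,0])
    return np.c_[K[0,2]+K[0,0]*th*np.cos(ph),K[1,2]+K[1,1]*th*np.sin(ph)]
E
python3 - <<'E'
from cell import bot
from plan import *
from h import fproj
d=bot.grab_frame("wrist")
w=lambda x,y,z:np.r_[PN+R2(PY)@[x,y],z]
print("griptop pred",fproj(d,[w(s*.008,.1+t*.015,.05) for s in(-1,1) for t in (-1,1)]).round(0).tolist(), "rim",fproj(d,[w(s*.055,t*.055,.035) for s in(-1,1) for t in (-1,1)]).round(0).tolist())
R=down(PY); p=grip_tcp(PN,PY)
hit=bot.move_straight(p,R,vel=.1,force_limit=8)
print(hit,bot.read_eef_pos())
if not hit:
    bot.grab(); print(bot.read_gripper_width(),bot.read_force(),bot.read_t())
E
```

```text
griptop pred [[311.0, 218.0], [310.0, 183.0], [330.0, 218.0], [330.0, 184.0]] rim [[270.0, 327.0], [261.0, 241.0], [369.0, 328.0], [379.0, 241.0]]
False [0.46751312 0.31471246 0.01986506]
0.015000999898538753 [0.41140974 0.42323298 3.58048148] 3.925
```

```bash
python3 - <<'E'
from cell import bot
from plan import *
import cv2
z=bot.read_eef_pos()[2]
for c,y in [((.58,.15),0),(PW,SY),(PF,SY)]:
    h=bot.move_straight(grip_tcp(c,y,z+.001),down(y),vel=.12,force_limit=25); print(h,bot.read_eef_pos().round(4),bot.read_force().round(1),bot.read_gripper_width())
    if h: break
for n in("scene","top"):
    d=bot.grab_frame(n); cv2.imwrite(f"pics/{n}2.png",d["frame"][:,:,::-1]); np.savez(f"pics/{n}2.npz",**d)
print(bot.read_t())
s=cv2.imread("pics/scene2.png")[160:280,220:380]; cv2.imwrite("pics/c5.png",cv2.resize(s,None,fx=5,fy=5,interpolation=cv2.INTER_CUBIC))
E
```

```text
False [0.5791 0.2508 0.0204] [-0.4  0.6 -2.9] 0.015230818642751246
False [0.7055 0.142  0.0205] [-0.   0.1 -2.5] 0.015405901159532755
False [0.6799 0.0358 0.0205] [ 0.7  0.5 -3.1] 0.015094891980182117
7.8667
```

View pics/c5.png

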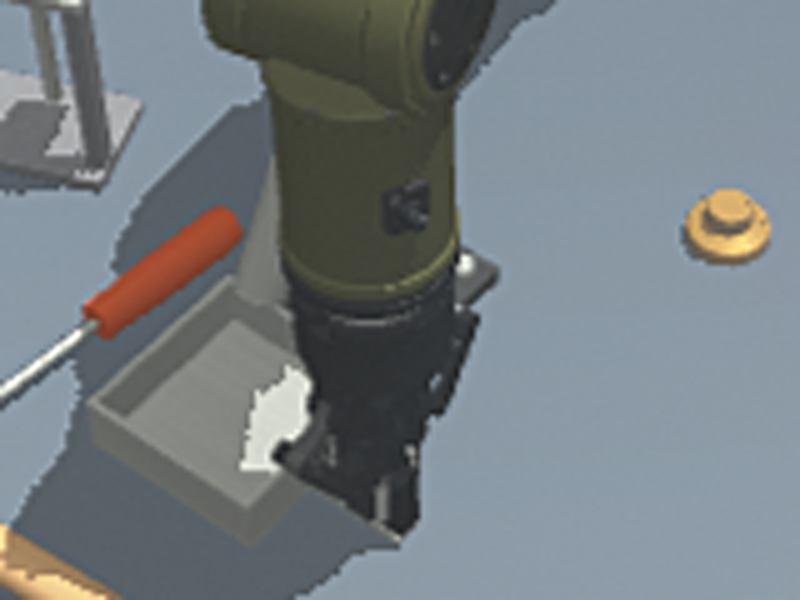

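View pics/top2.png

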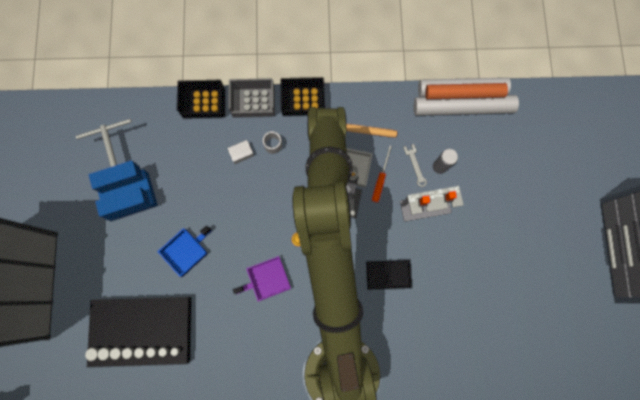

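```bash
python3 - <<'E'
from cell import bot
from plan import *
import cv2
bot.gripper_open()
p=bot.read_eef_pos(); bot.move_straight(p+[0,0,.2],vel=.2)
bot.goto(DP+[0,0,TC+.12],down(RY-np.pi/2))
for n in("scene","top","wrist"):
    d=bot.grab_frame(n); cv2.imwrite(f"pics/{n}3.png",d["frame"][:,:,::-1]); np.savez(f"pics/{n}3.npz",**d)
print(bot.read_t(),bot.read_eef_pos())
s=cv2.imread("pics/scene3.png")[160:280,220:380]; cv2.imwrite("pics/c6.png",cv2.resize(s,None,fx=5,fy=5,interpolation=cv2.INTER_CUBIC))
from h import fproj
w=lambda x,y,z:np.r_[RK+R2(RY)@[x,y],z]
print("handle top pred",fproj(d,[w(s*.011,.04+t*.011,.192) for s in(-1,1) for t in (-1,1)]).round(0).tolist())
print("plate corners",fproj(d,[w(s*.03,t*.08,.14) for s in(-1,1) for t in (-1,1)]).round(0).tolist())
E
```

```text
11.1417 [ 0.50951751 -0.2560128   0.27494779]
handle top pred [[336.0, 220.0], [308.0, 220.0], [337.0, 194.0], [308.0, 194.0]]
plate corners [[439.0, 217.0], [281.0, 217.0], [446.0, 159.0], [278.0, 156.0]]
```

View pics/c6.png

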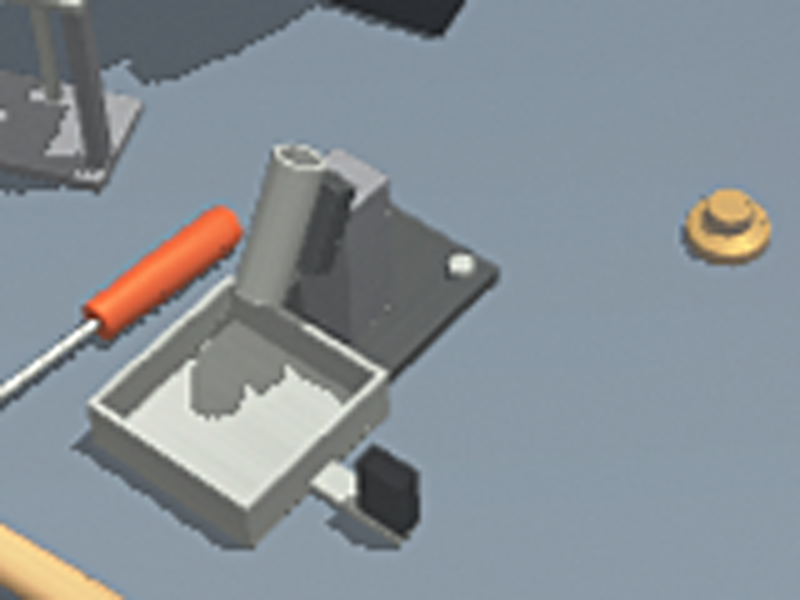

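View pics/wrist3.png

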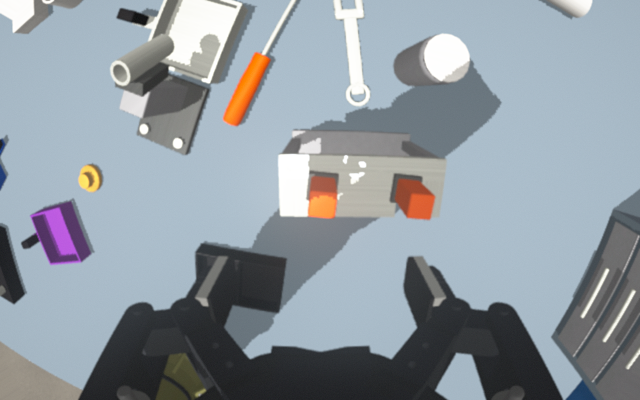

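```bash
python3 - <<'E'
from h import *
from scipy.optimize import least_squares
from plan import *
d=load("scene3")
o=np.array([(235,280),(388,375),(250,508),(90,408)],float); o=(o+.5)/5-.5+[220,160]
L=np.array([(-1,-1),(-1,1),(1,1),(1,-1)])*.055
f=lambda p:(proj(d,np.c_[p[:2]+L@R2(p[2]).T,np.full(4,.035)])-o).ravel()
r=least_squares(f,[*PF,SY]); print("pan",r.x,"target",PF,"tube in pan",R2(r.x[2]).T@(LOW[:2]-r.x[:2]),f(r.x).round(1))
from cell import bot
p=DP+[0,0,TC]
h=bot.move_straight(p,down(RY-np.pi/2),vel=.1,force_limit=8)
print(h,bot.read_eef_pos(),bot.read_force())
if not h:
    bot.grab(); print(bot.read_gripper_width(),bot.read_force(),bot.read_eef_pos(),bot.read_t())
E
```

```text
pan [ 0.65643843 -0.05757674 -0.23309999] target [ 0.65561777 -0.06293016] tube in pan [-0.02256083 -0.00518201] [-0.6 -0.5  0.6  0.1  0.1  0.9 -0.1 -0.5]
False [ 0.50882989 -0.25766282  0.15612227] [ 0.3595212  -0.44041577  0.26914498]
0.022070329833595036 [0.17309073 0.84421064 3.69586647] [ 0.50858232 -0.25748963  0.15577865] 13.0917
```

```bash
python3 - <<'E'
from cell import bot
from plan import *
import cv2
R=down(RY-np.pi/2); p0=bot.read_eef_pos(); np.save("grasp.npy",p0)
F=np.r_[R2(RY)@[-1,0],0]
for p,v in [(p0+[0,0,.012],.05),(p0+[0,0,.012]+F*.075,.08),(p0+[0,0,.16]+F*.09,.2)]:
    print(bot.move_straight(p,R,vel=v,force_limit=15),bot.read_force().round(1))
bot.goto(ins_tcp(.11),ins_rot(-np.pi/2))
bot.sleep(.2)
print(bot.read_eef_pos()-ins_tcp(.11),np.abs(bot.read_tool_rot()-ins_rot(-np.pi/2)).max(),bot.read_t(),bot.read_gripper_width())
for n in("scene","top","wrist"):
    d=bot.grab_frame(n); cv2.imwrite(f"pics/{n}4.png",d["frame"][:,:,::-1]); np.savez(f"pics/{n}4.npz",**d)
    im=d["frame"][:,:,::-1]
    if n!="wrist":
        x,y=(220,130) if n=="scene" else (290,120)
        cv2.imwrite(f"pics/{n}4c.png",cv2.resize(im[y:y+120,x:x+160],None,fx=5,fy=5,interpolation=cv2.INTER_CUBIC))
E
```

```text
False [ 0.6  0.2 -1.2]
False [-0.4 -0.1 -1.2]
False [-1.4 -0.  -1.4]
[ 1.83763379e-04 -1.64125809e-03 -2.43203479e-05] 0.0035047515778990623 16.6833 0.021463339407338848
```

View pics/scene4c.png

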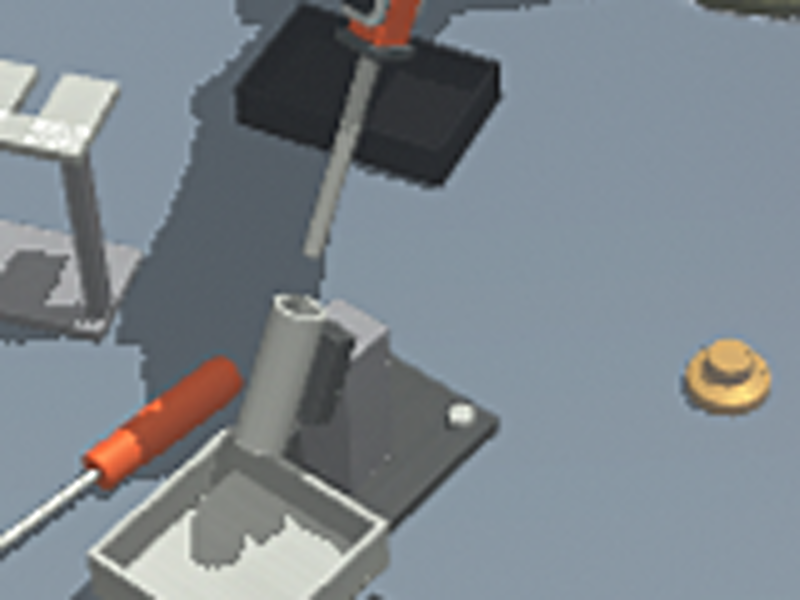

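View pics/top4c.png

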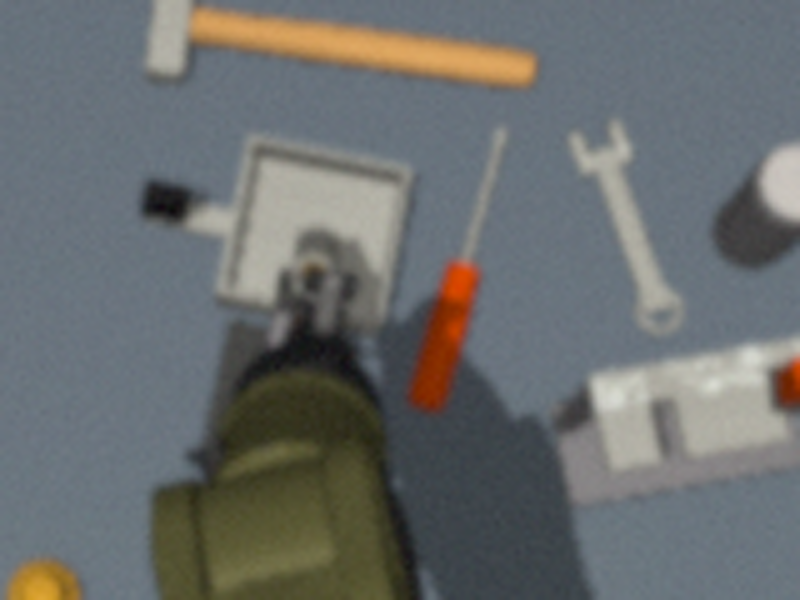

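View pics/wrist4.png

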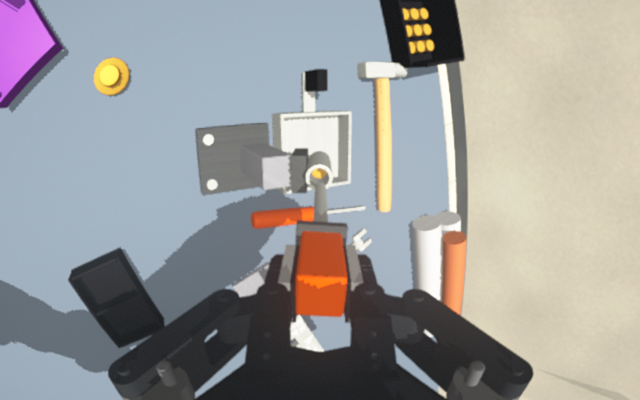

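```bash
python3 - <<'E'
from cell import bot
from plan import *
import cv2
R=ins_rot(-np.pi/2)
print(bot.move_straight(ins_tcp(.088),R,vel=.05,force_limit=5),(bot.read_eef_pos()-ins_tcp(.088)).round(4))
d=bot.grab_frame("wrist");im=d["frame"][:,:,::-1]
a=cv2.resize(im[130:230,270:370],None,fx=5,fy=5,interpolation=cv2.INTER_CUBIC)
d=bot.grab_frame("scene");im=d["frame"][:,:,::-1]; 
b=cv2.resize(im[160:220,260:320],(500,500),interpolation=cv2.INTER_CUBIC)
cv2.imwrite("pics/ent.png",np.hstack([a,b])[:, :800] if 0 else cv2.resize(np.hstack([a,b]),(800,400)))
E
```

```text
False [-0.     -0.0001 -0.0003]
```

View pics/ent.png

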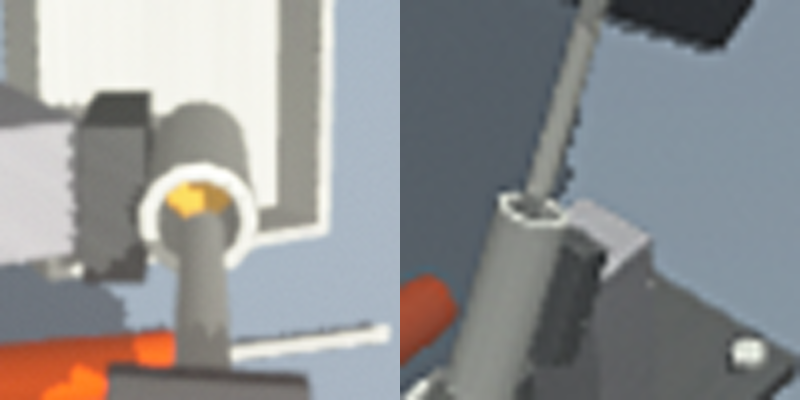

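```bash
python3 - <<'E'
from cell import bot
from plan import *
import cv2
R=ins_rot(-np.pi/2); off=.002*np.cross(AX,LAT)
print(bot.move_straight(ins_tcp(.088)+off,R,vel=.02,force_limit=5))
f0=bot.read_force()
print(bot.move_straight(ins_tcp(.052)+off,R,vel=.04,force_limit=6),(bot.read_eef_pos()-off-LOW)@AX-.11-TC,(bot.read_force()-f0).round(1))
d=bot.grab_frame("wrist");im=d["frame"][:,:,::-1]
a=cv2.resize(im[130:230,270:370],None,fx=5,fy=5,interpolation=cv2.INTER_CUBIC)
d=bot.grab_frame("scene");im=d["frame"][:,:,::-1]; 
b=cv2.resize(im[160:220,260:320],(500,500),interpolation=cv2.INTER_CUBIC)
cv2.imwrite("pics/ent2.png",cv2.resize(np.hstack([a,b]),(800,400)))
print(bot.read_t())
E
```

```text
False
False 0.052155780421864056 [ 0.6 -0.4  0.1]
18.925
```

View pics/ent2.png

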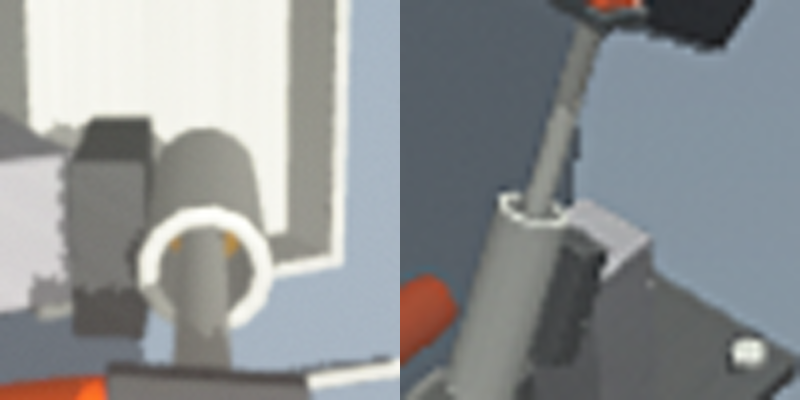

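Inside the bore, centred (rod at (205,260), mouth centre (204,265)). Now push.

```bash
python3 - <<'E'
from cell import bot
from plan import *
import cv2
R=ins_rot(-np.pi/2); off=.002*np.cross(AX,LAT)
f0=bot.read_force()
for tz in (.035,.015,0,-.012):
    h=bot.move_straight(ins_tcp(tz)+off,R,vel=.03,force_limit=45)
    print(h,((bot.read_eef_pos()-off-LOW)@AX-.11-TC).round(4),(bot.read_force()-f0).round(1),bot.read_gripper_width())
    if h: break
bot.sleep(.4)
d=bot.grab_frame("scene");im=d["frame"][:,:,::-1]; cv2.imwrite("pics/scene5.png",im)
cv2.imwrite("pics/s5c.png",cv2.resize(im[160:280,220:380],None,fx=5,fy=5,interpolation=cv2.INTER_CUBIC))
print(bot.read_t())
E
```

```text
False 0.0347 [-0.6 -0.4  1. ] 0.021933160792812163
False 0.0149 [-0.8 -0.2  0.8] 0.02189954892627867
False -0.0002 [0.1 0.7 0.2] 0.02169014280999699
False -0.0122 [-0.4  0.2  1. ] 0.021967740072307774
22.1083
```

View pics/s5c.png

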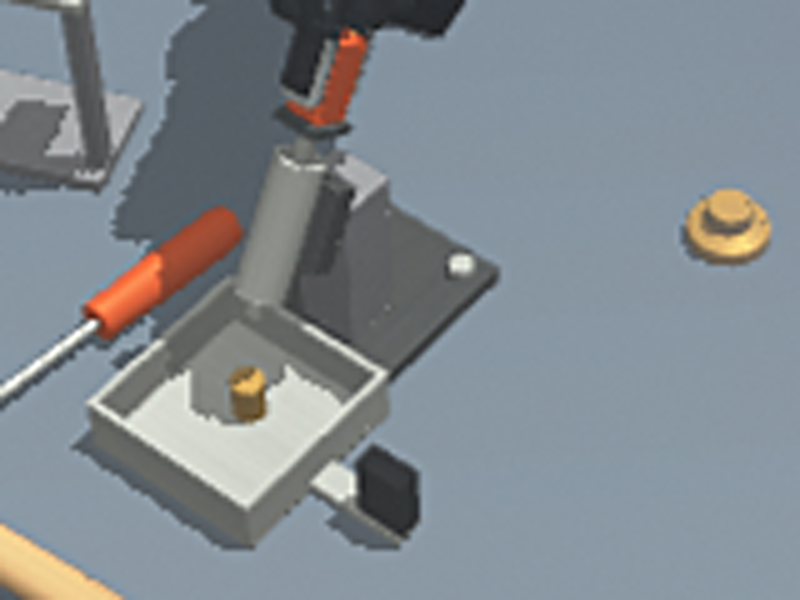

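```bash
python3 - <<'E'
from cell import bot
from plan import *
import cv2
from h import proj
R=ins_rot(-np.pi/2); off=.002*np.cross(AX,LAT)
print(bot.move_straight(ins_tcp(.12)+off,R,vel=.15,force_limit=15))
Rd=down(RY-np.pi/2); p0=np.load("grasp.npy"); F=np.r_[R2(RY)@[-1,0],0]
bot.goto(p0+[0,0,.16]+F*.09,Rd)
p=p0+[0,0,.012]+F*.075
print(bot.move_straight(p,Rd,vel=.15,force_limit=10),bot.read_eef_pos()-p)
d=bot.grab_frame("scene");im=d["frame"][:,:,::-1].copy(); cv2.imwrite("pics/scene6.png",im)
cv2.imwrite("pics/s6c.png",cv2.resize(im[100:220,150:310],None,fx=5,fy=5,interpolation=cv2.INTER_CUBIC))
o=bot.read_eef_pos()-[0,0,TC]
print("pred tip, origin, top:",((proj(d,[o-[0,0,.11],o,o+[0,0,.052]])-[150,100])*5).round(0).tolist(),bot.read_t())
E
```

```text
False
False [ 0.00037966 -0.00025413  0.00075888]
pred tip, origin, top: [[447.0, 294.0], [425.0, 150.0], [414.0, 75.0]] 25.3583
```

View pics/s6c.png

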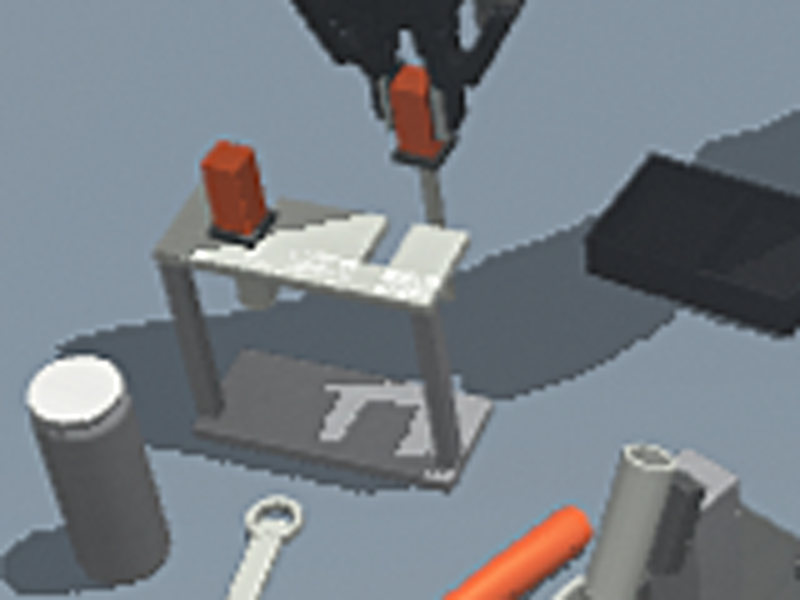

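```bash
python3 - <<'E'
from cell import bot
from plan import *
import cv2
Rd=down(RY-np.pi/2); p0=np.load("grasp.npy")
h=bot.move_straight(p0+[0,0,.012],Rd,vel=.06,force_limit=6); print(h,bot.read_eef_pos()-p0)
if not h:
    h=bot.move_straight(p0+[0,0,.0],Rd,vel=.03,force_limit=4); print(h,bot.read_eef_pos()-p0,bot.read_force())
d=bot.grab_frame("scene");im=d["frame"][:,:,::-1].copy()
cv2.imwrite("pics/s7c.png",cv2.resize(im[100:220,150:310],None,fx=5,fy=5,interpolation=cv2.INTER_CUBIC)); print(bot.read_t())
E
```

```text
False [-0.00041054 -0.00018591  0.01209391]
True [-2.59659490e-04  1.43935358e-04 -3.43725476e-05] [-0.7982466  -0.25857935  5.31479275]
27.2333
```

View pics/s7c.png

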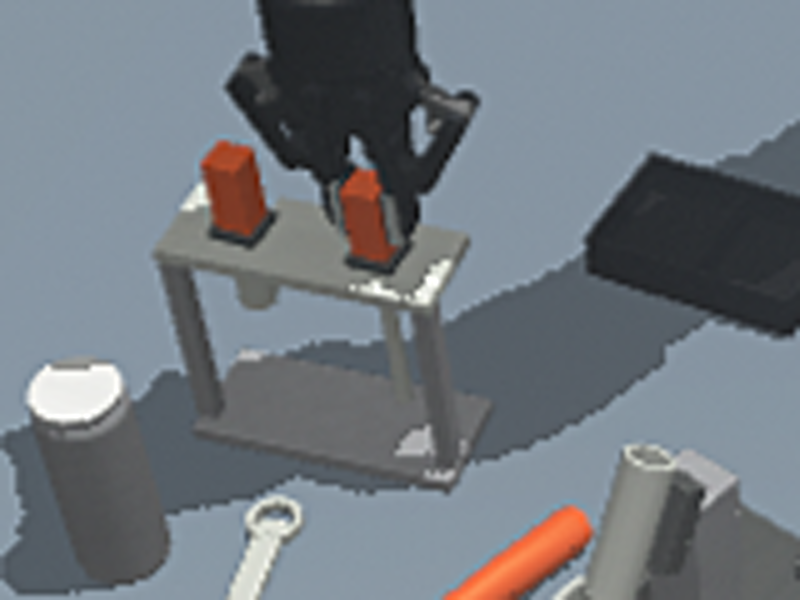

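Seated: the collar rests on the plate at (378,255) and the contact came at the original height. Release and retreat.

```bash
python3 - <<'E'
from cell import bot
from plan import *
import cv2
bot.gripper_open(); p0=bot.read_eef_pos()
bot.move_straight(p0+[0,0,.16],vel=.12)
bot.goto(np.array([.42,-.1,.35]),down(RY-np.pi/2)) ; bot.sleep(.5)
for n in ("scene","top"):
    d=bot.grab_frame(n);im=d["frame"][:,:,::-1].copy(); cv2.imwrite(f"pics/{n}8.png",im)
    if n=="scene": cv2.imwrite("pics/s8c.png",cv2.resize(im[110:280,160:390],(800,591),interpolation=cv2.INTER_CUBIC))
print(bot.read_t())
E
```

```text
30.7083
```

View pics/s8c.png

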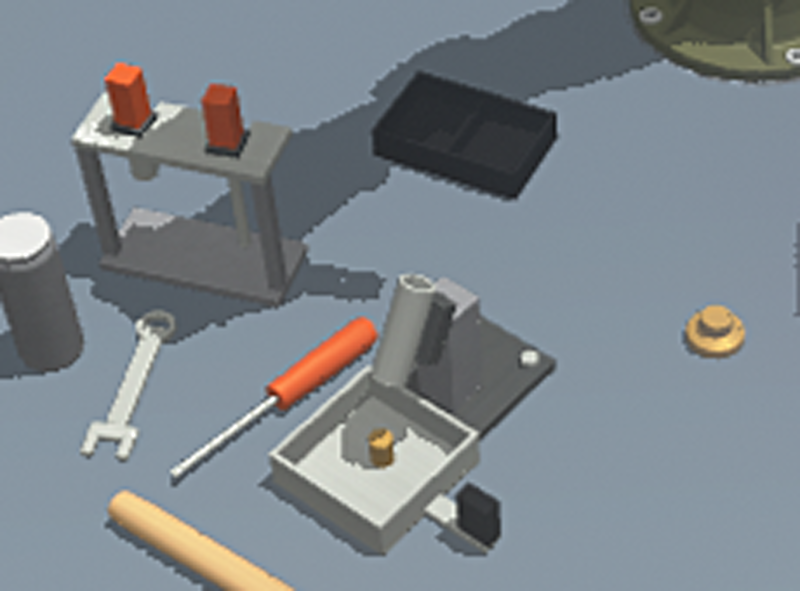

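View pics/top8.png

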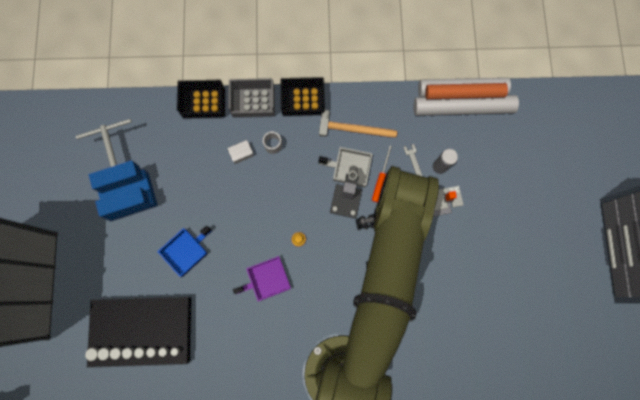

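```bash
python3 -c "
from cell import bot
bot.hand_in()"
```

```text
the job is handed in; nothing more can be done
```

The plug is in the steel pan, the drift is back in its own notch, and the job was handed in at about 31 s of the 72 s allowed.

**What I did:**
- I slid the steel pan by its grip until it stood under the tube's low end.
- I took the drift from its notch (the +y one) and pushed it down the bore until its tip was about 12 mm past the low end. The plug dropped into the pan.
- I lowered the drift back into the same notch until it touched the plate.

**What the last checks showed:**
- **Plug and pan:** the final picture shows the plug resting inside the pan and the pan flat on the bench. Before the push, the tube's low end measured about (-23, -5) mm in the pan's frame, inside the ±50 mm limit. The pan was about 5 mm off its planned spot.
- **Drift:** it touched the plate within 0.5 mm of the height and position where I gripped it, and it hangs upright.
- **Other things:** the final pictures show the bystanders and the punch where they started. I compared these by eye only.

**Checks that disagreed or fell short:**
- **Rod position:** at the tube mouth the rod was about 2 mm off centre, so I shifted it before entering.
- **Push force:** the force readings showed only about 1 N because I took them between moves, so I have no direct record of the push force. The plug dropping out is the evidence that the drift pushed it.

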